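Shut the picked thread drawer and confirm the pick

TASK

The red thread for this order has been picked, so finish that location: with your fingertips push the open drawer of red thread gently fully home, then lightly press the lit green confirm button on the roof of that same unit until it goes down, let it come up and draw back clear. Leave the other drawers as open or shut as they are, press no other button and do not confirm before the red drawer is shut. Pick nothing up and do not shift the thread cones, tray, scanner or carton.

Things in the scene. Friction and masses are not known exactly. Their poses are not given: they have to be found in the camera images.
- red_unit: the red unit: a beige plastic drawer housing 150 wide, 280 deep, 105 high, one of four standing side by side on the bank's lower tier, with a clear drawer of red thread cones; free of anything else on its roof but its pick module. Origin: middle of the lower front edge, 50 mm above the bench; x points into the housing (the way the drawer closes), y to the left as seen by the robot, z up.
- red_drawer (a joint): red drawer, metres it stands open: 0 is fully home, against a firm bumper that gives 1 to 2 mm under a push, grows as it slides out towards the robot along its unit's -x; starts 45 to 80 mm open. It slides freely but with about 2 N of friction and stays where it is left; travel 0.16 m
- red_pull (a point): middle of the front edge of the red drawer's pull lip: a level clear lip 120 wide, 6 thick, that stands 18 mm out from the drawer front just under the top, this point 139 mm above the bench and 22 mm in front of the housing's front plane when shut (16 mm under the housing's roof). It moves with the drawer.
- red_confirm (a joint): confirm button of the red pick module, metres pressed: 0 up, 0.005 fully down; sprung, starts to give at 1.5 N, fully down at 4.5 N, comes back up by itself
- red_confirm_top (a point): centre of the top face of the red confirm button: a green, lit round cap 29 in diameter that stands 10 mm above its dark module (36 x 116 mm, 18 mm high over the roof) on the front edge of the red unit's roof; 183 mm above the bench when up, 34 mm behind the front plane and 32 mm to the right (-y) of the unit's middle. Pressed straight down.
- blue_drawer (a joint): blue drawer, metres it stands open: 0 is fully home, against a firm bumper that gives 1 to 2 mm under a push, grows as it slides out towards the robot along its unit's -x; starts 30 to 75 mm open. It slides freely but with about 2 N of friction and stays where it is left; travel 0.16 m
- blue_pull (a point): middle of the front edge of the blue drawer's pull lip: a level clear lip 120 wide, 6 thick, that stands 18 mm out from the drawer front just under the top, this point 139 mm above the bench and 22 mm in front of the housing's front plane when shut (16 mm under the housing's roof). It moves with the drawer.
- blue_confirm (a joint): confirm button of the blue pick module, metres pressed: 0 up, 0.005 fully down; sprung, starts to give at 1.5 N, fully down at 4.5 N, comes back up by itself
- blue_confirm_top (a point): centre of the top face of the blue confirm button: a grey, unlit round cap 29 in diameter that stands 10 mm above its dark module (36 x 116 mm, 18 mm high over the roof) on the front edge of the blue unit's roof; 183 mm above the bench when up, 34 mm behind the front plane and 32 mm to the right (-y) of the unit's middle. Pressed straight down.
- yellow_drawer (a joint): yellow drawer, metres it stands open: 0 is fully home, against a firm bumper that gives 1 to 2 mm under a push, grows as it slides out towards the robot along its unit's -x; starts 30 to 75 mm open. It slides freely but with about 2 N of friction and stays where it is left; travel 0.16 m
- yellow_pull (a point): middle of the front edge of the yellow drawer's pull lip: a level clear lip 120 wide, 6 thick, that stands 18 mm out from the drawer front just under the top, this point 139 mm above the bench and 22 mm in front of the housing's front plane when shut (16 mm under the housing's roof). It moves with the drawer.
- yellow_confirm (a joint): confirm button of the yellow pick module, metres pressed: 0 up, 0.005 fully down; sprung, starts to give at 1.5 N, fully down at 4.5 N, comes back up by itself
- yellow_confirm_top (a point): centre of the top face of the yellow confirm button: a grey, unlit round cap 29 in diameter that stands 10 mm above its dark module (36 x 116 mm, 18 mm high over the roof) on the front edge of the yellow unit's roof; 183 mm above the bench when up, 34 mm behind the front plane and 32 mm to the right (-y) of the unit's middle. Pressed straight down.
- lilac_drawer (a joint): lilac drawer, metres it stands open: 0 is fully home, against a firm bumper that gives 1 to 2 mm under a push, grows as it slides out towards the robot along its unit's -x; starts shut. It slides freely but with about 2 N of friction and stays where it is left; travel 0.16 m
- lilac_pull (a point): middle of the front edge of the lilac drawer's pull lip: a level clear lip 120 wide, 6 thick, that stands 18 mm out from the drawer front just under the top, this point 139 mm above the bench and 22 mm in front of the housing's front plane when shut (16 mm under the housing's roof). It moves with the drawer.
- lilac_confirm (a joint): confirm button of the lilac pick module, metres pressed: 0 up, 0.005 fully down; sprung, starts to give at 1.5 N, fully down at 4.5 N, comes back up by itself
- lilac_confirm_top (a point): centre of the top face of the lilac confirm button: a grey, unlit round cap 29 in diameter that stands 10 mm above its dark module (36 x 116 mm, 18 mm high over the roof) on the front edge of the lilac unit's roof; 183 mm above the bench when up, 34 mm behind the front plane and 32 mm to the right (-y) of the unit's middle. Pressed straight down.
- blue_cone: loose blue thread cone, 45 in diameter, 66 high, standing on the bench in front of the bank; origin at its underside
- white_cone: loose white thread cone, 45 in diameter, 66 high, standing on the rear of the yellow unit's roof (about 0.2 m behind the front plane); origin at its underside
- order_tray: loose grey order tray 150 x 210 x 55 high on the bench at the robot's right, with four picked red cones in it (top 71 mm above the bench); origin at its underside, y along its length
- scanner: loose black barcode scanner on its stand, 85 x 75, about 150 high, right of the bank; origin at its underside
- carton: loose white and yellow carton 120 x 150 x 100 high, left of the bank; origin at its underside
Mind the look-alikes: they are no part of the job. Of the things that look like the scanner, the middle-sized one is meant.

How it is judged:
By the outcome, as a careful person would: the job done as asked, in the order asked, and still so for the second after the job is handed in, with the robot touching nothing.
It also fails if it takes over 51 s, if anything falls off the work surface, if the arm or the gripper's body presses on something with over 40 N, if the wrist force passes 120 N, or if a joint passes its speed limit or range.

ROBOT

A 7-joint arm with a two-finger parallel gripper is mounted at the origin on the work surface. World frame = base frame: x ahead of the robot, y to its left, z up, the work surface at z = 0. Lengths are in m, angles in rad, forces in N, time in s.
With the tool pointing down it reaches from about 0.425 to 0.925 m from the base axis. Payload 6.8 kg.
Tool frame: the origin (TCP) lies on the centre line of the jaws, within the pads' length; the fingertips stand 22 mm ahead of it and the grasp point (between the pads) lies 3 mm ahead of it; x points along the fingers, z is the direction in which the jaws open and shut, and the axes are right-handed (so a half turn about x gives the same grasp; the last joint's range is limited). The gripper opens to 88 mm and grips with 3 to 60 N. Pads are 20 mm wide; open, the fingers measure 115 mm over their backs; the gripper's body (75 mm by 178 mm) begins 61 mm behind the grasp point.
Start: joints at [-1.294, 0.477, 0.022, 1.555, -0.011, 1.109, -0.083], TCP at [0.253, 0.626, 0.245] pointing down, gripper open.
Joint ranges: [-2.96, 2.96], [-0.34, 2.1], [-1.41, 1.46], [0.24, 2.44], [-1.37, 4.51], [0.17, 1.92], [-2.96, 2.96]. Speed limits (rad/s): [2.39, 2.39, 3.14, 3.14, 3.14, 3.14, 3.14].

INTERFACE

Orientations are given as a rotation vector (axis times angle).
In Python, from cell import readout, imaging, hand_in gives the robot as it stands. The module is installed in compiled form; this text tells all that it offers.
- The arm moves only by the tool play_rows, never from a script. Its argument "increments" is a list of rows, each an object with "linear": the shift along the tool's x, y, z in m, a list of three; "turn": the turn about the tool's x in rad. A call has 1 to 10 rows; each row is the pose to reach, as a shift and turn from the pose commanded when the call began, along the tool's axes at that moment; what a row does not reach only later rows make up. A row lasts 1/10 s, in which the tool goes at most 50 mm and 8.59 degrees, less where a joint would pass 70% of its speed; a pose out of reach is approached as far as the arm can. A call with a gripper value outside its range is refused whole. "gripper" is the closure, from -1 (fully open) to 1 (shut), set as the call begins (left out, the last holds). The fingers move at their own pace and stop on an object; "grip_force" is the grip in N (left out, the last holds). Time passes only in rows, so rows that repeat a pose let the fingers close. It gives the time, the measured TCP pose, the force and the opening at its end, in the units of the state.
- readout.get_obs(): the state, without advancing time (a new reading comes with each control period).
- imaging.read_camera(name): name is "scene" or "top" or "wrist"; returns a dict with "frame" (384x512x3 uint8, blue, green, red), "depth" (384x512 float32, m along the optical axis (not along the pixel's ray), 0 where there is no reading), "fx", "fy", "cx", "cy" (pixels), "xyz" and "attitude" of the camera in the world; the wrist camera has in their place "hand_eye" (4x4, takes a point from camera to tool coordinates, whose origin is the TCP and whose axes are the tool frame's). Camera axes: x right, y down, z forward; pixel columns grow to the right and rows downward; lengths in m; the calibration is good to about 2 mm. A picture is of the moment at which its call begins: read the wrist's pose just before it.
- hand_in(): hands the job in, once; it reports no verdict.
The state is a dict: "time_s": time; "q": joint angles; "joint_vel": joint speeds; "effort": joint torques, N m; "position": TCP position; "ee_rot": TCP orientation; "force": force on the tool from outside, world axes, zero at the start; "moment": the same for the moment, N m; "gripper_width": finger opening in m.
Only numpy, scipy, OpenCV 4.12 (cv2) and the standard library are available. Lean on these libraries where they do the work, as an engineer would, in place of code of your own. Each camera call takes 0.05 s, during which the arm holds its last target. There are 200 camera calls.

## Working session

There is one attempt and no reset: what is moved stays moved. The work goes in short steps, Python scripts to look and compute and a tool call to move; the robot and the scene stay as the last step left them, time stands still between calls to the robot, and variables do not carry over. Pictures are saved under pics/ and viewed, about 8 in all and at most 12, crops included, and the job is handed in when it is done.

Besides the shell and the picture viewer there is one more tool, called after "Request:" as name([rows], argument=value, ...), one row to a line, values as JSON. play_rows: Moves the arm, as the interface text tells. Its arguments: {"type":"object","properties":{"increments":{"type":"array"},"gripper":{"type":"number"},"grip_force":{"type":"number"}},"required":["increments"]}

```bash
mkdir -p pics; cat > h.py <<'E'
import numpy as np,cv2
from scipy.spatial.transform import Rotation as R
from cell import readout,imaging
def rot(a):
    a=np.array(a,float)
    return a if a.shape==(3,3) else R.from_rotvec(a).as_matrix()
def cloud(c):
    d=c["depth"];v,u=np.mgrid[:d.shape[0],:d.shape[1]]
    p=np.dstack([(u-c["cx"])/c["fx"]*d,(v-c["cy"])/c["fy"]*d,d])
    return p@rot(c["attitude"]).T+np.array(c["xyz"])
def grab(n):
    c=imaging.read_camera(n);cv2.imwrite(f"pics/{n}_{readout.get_obs()['time_s']:.2f}.png",c["frame"]);return c
E
python3 - <<'E'
from h import *
o=readout.get_obs();print(o)
print(rot(o['ee_rot']).round(3))
for n in("scene","top"):
    c=grab(n);np.savez(f"{n}.npz",**c);print(n,c["xyz"],c["attitude"],c["fx"],(c["depth"]>0).mean())
a=cv2.imread("pics/x.png")
E
ls pics
```

```text
{'time_s': 0.0, 'q': array([-1.29409531,  0.47780055,  0.02234084,  1.55640901, -0.01150139,
        1.10932525, -0.08313812]), 'joint_vel': array([-2.49636829e-05,  1.75117550e-03,  9.08375720e-04,  7.86691655e-04,
       -8.73207240e-04, -8.89661874e-04, -5.44664547e-04]), 'effort': array([ 3.98034672e-04, -5.82835793e+01,  1.53484549e+00, -2.72613662e+01,
       -5.42462699e-02,  1.69286312e-02,  1.77732350e-04]), 'position': array([0.25318098, 0.6251211 , 0.24369935]), 'ee_rot': array([-0.92234892,  1.36848978,  0.92049888]), 'force': array([ 0.55725471, -0.41802998, -0.39482502]), 'moment': array([ 0.04542832, -0.00123304, -0.00357118]), 'gripper_width': 0.08769990701727905}
[[-0.001 -0.927  0.375]
 [-0.002  0.375  0.927]
 [-1.    -0.    -0.002]]
scene [1.20882466 0.26793089 1.08655164] [-1.43655498 -2.24828829  0.77876637] 371.40946348418123 0.9961751302083334
top [ 0.23556525 -0.04961372  1.74326288] [-2.14361592  2.12323019 -0.17900019] 439.5019106762333 0.9960581461588541
scene_0.05.png
top_0.10.png[ WARN:0@6.142] global loadsave.cpp:275 findDecoder imread_('pics/x.png'): can't open/read file: check file path/integrity
```

View pics/scene_0.05.png

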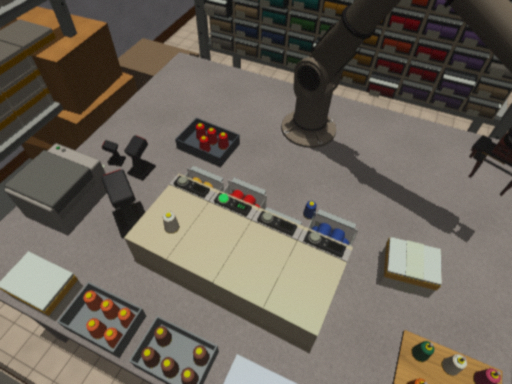

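View pics/top_0.10.png

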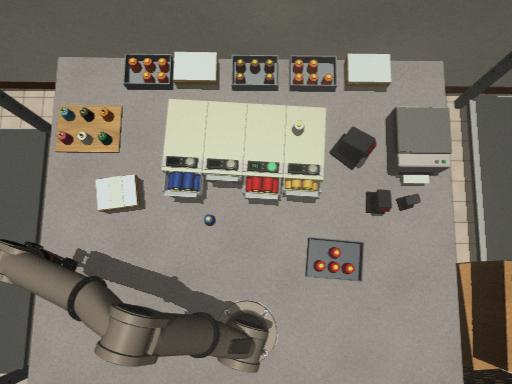

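The top view shows four units, left to right: blue (drawer at 183,183), lilac, shut (222,170), red (262,186) and yellow (302,184). The lit green button at (272,167) sits on the red unit. The blue cone is at (209,219) and the tray at (334,260). Next I'll measure the red unit and take an enlarged crop to confirm.

```bash
python3 - <<'E'
from h import *
for n in("top","scene"):
    c=dict(np.load(n+".npz"));P=cloud(c);f=c["frame"];hsv=cv2.cvtColor(f,cv2.COLOR_BGR2HSV)
    A=rot(c["attitude"]);o=np.array(c["xyz"])
    def ray(u,v,z):
        d=A@np.array([(u-c["cx"])/c["fx"],(v-c["cy"])/c["fy"],1]);return (o+d*(z-o[2])/d[2]).round(4)
    g=cv2.inRange(hsv,(45,120,90),(80,255,255))
    k,l,s,ce=cv2.connectedComponentsWithStats(g)
    for i in range(1,k):
        if s[i,4]>15: print(n,"green",ce[i].round(1),s[i,4],ray(*ce[i],.183),P[l==i].mean(0).round(3))
    # roof z
    m=(abs(P[...,2]-.155)<.006)&(hsv[...,1]>20)
    k,l,s,ce=cv2.connectedComponentsWithStats(m.astype(np.uint8))
    for i in range(1,k):
        if s[i,4]>400:
            q=P[l==i][:,:2].astype(np.float32);r=cv2.minAreaRect(q);print(n,"roof",s[i,4],r,cv2.boxPoints(r).round(3).tolist())
    m=(abs(P[...,2]-.139)<.006);m[:, :]&=(P[...,0]<.75)&(P[...,0]>.4)
    k,l,s,ce=cv2.connectedComponentsWithStats(m.astype(np.uint8))
    for i in range(1,k):
        if s[i,4]>25: q=P[l==i];print(n,"lip?",ce[i].round(0),s[i,4],q.min(0).round(3),q.max(0).round(3))
    if n=="top": cv2.imwrite("pics/crop1.png",cv2.resize(f[90:230,150:345],None,fx=4,fy=4,interpolation=cv2.INTER_CUBIC))
E
```

```text
top green [102.1 136.2] 22 [0.7128 0.5331 0.183 ] [0.747 0.575 0.071]
top green [271.4 166.1] 40 [ 0.6058 -0.0909  0.183 ] [ 0.606 -0.091  0.181]
top roof 8721 ((0.7173888087272644, 0.008434325456619263), (0.5991306304931641, 0.28410035371780396), 86.97267150878906) [[0.5600000023841858, -0.28299999237060547], [0.8429999947547913, -0.2980000078678131], [0.875, 0.30000001192092896], [0.5910000205039978, 0.3149999976158142]]
top roof 1733 ((0.7354084849357605, -0.6619446277618408), (0.20435971021652222, 0.23780827224254608), 89.51749420166016) [[0.6159999966621399, -0.7630000114440918], [0.8529999852180481, -0.7649999856948853], [0.8550000190734863, -0.5609999895095825], [0.6169999837875366, -0.5590000152587891]]
top lip? [176. 181.] 56 [0.534 0.248 0.133] [0.595 0.277 0.143]
top lip? [222. 177.] 164 [0.558 0.028 0.133] [0.584 0.152 0.145]
top lip? [187. 182.] 36 [0.53  0.208 0.133] [0.576 0.233 0.142]
top lip? [268. 182.] 48 [ 0.53  -0.095  0.133] [ 0.577 -0.065  0.145]
top lip? [308. 183.] 36 [ 0.539 -0.244  0.133] [ 0.569 -0.214  0.141]
top lip? [302. 193.] 155 [ 0.503 -0.265  0.133
[... 1237 characters left out ...]
]]
scene lip? [135. 144.] 127 [ 0.464 -0.531  0.133] [ 0.52  -0.48   0.145]
scene lip? [ 89. 174.] 98 [ 0.625 -0.566  0.133] [ 0.749 -0.554  0.145]
scene lip? [206. 175.] 195 [ 0.505 -0.272  0.133] [ 0.534 -0.131  0.145]
scene lip? [248. 187.] 229 [ 0.493 -0.121  0.133] [0.523 0.02  0.145]
scene lip? [237. 193.] 36 [ 0.53  -0.086  0.133] [ 0.561 -0.065  0.138]
scene lip? [249. 199.] 41 [ 0.532 -0.042  0.133] [ 0.565 -0.02   0.139]
scene lip? [283. 216.] 124 [0.559 0.036 0.137] [0.578 0.156 0.145]
scene lip? [336. 220.] 279 [0.498 0.178 0.133] [0.527 0.32  0.145]
scene lip? [323. 229.] 59 [0.534 0.213 0.133] [0.576 0.237 0.139]
scene lip? [337. 234.] 60 [0.538 0.257 0.133] [0.579 0.279 0.139]
```

View pics/crop1.png

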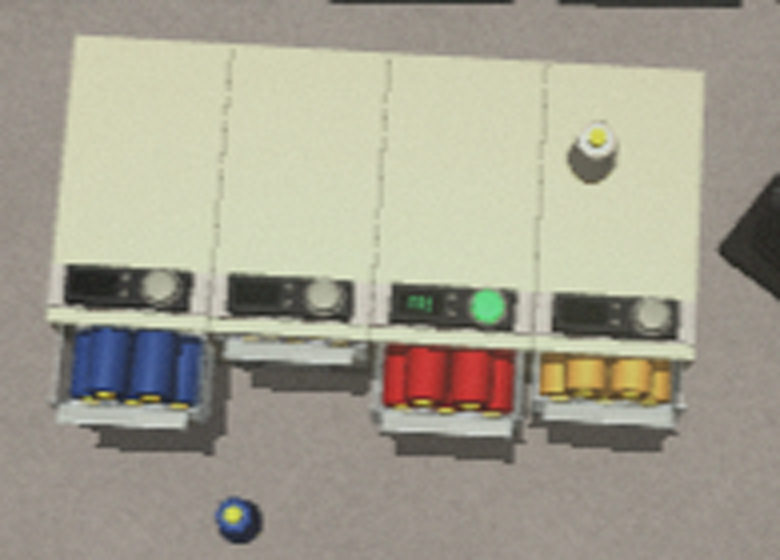

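The crop confirms it: third unit from the left, red cones and the lit green button at crop (487,306). The unit's front-middle is at about (0.574,-0.056), yaw -2.9°, and the lip front is at x≈0.494, so the drawer is open about 59 mm. I'll close the jaws and bring the tool round with the jaw axis along the unit's y.

Request:
play_rows([
  {"linear": [0,-0.032,-0.031],"turn": -0.11},
  {"linear": [0,-0.065,-0.062],"turn": -0.22},
  {"linear": [0,-0.097,-0.092],"turn": -0.333},
  {"linear": [0,-0.129,-0.123],"turn": -0.333},
  {"linear": [0,-0.161,-0.154],"turn": -0.333},
  {"linear": [0,-0.194,-0.185],"turn": -0.333},
  {"linear": [0,-0.226,-0.215],"turn": -0.333},
  {"linear": [0,-0.258,-0.246],"turn": -0.333},
  {"linear": [0,-0.258,-0.246],"turn": -0.333},
], gripper=1, grip_force=10)

```text
time_s: 1.0
position: [0.4028, 0.2943, 0.2444]
ee_rot: [-1.166, 1.239, 1.162]
force: [0.3, -0.5, 0.2]
gripper_width: 0.0192
```

```bash
python3 - <<'E'
from h import *
o=readout.get_obs();M=rot(o['ee_rot']);print(M.round(3),o['position'])
print((M.T@(np.array([.44,-.048,.244])-o['position'])).round(4))
E
```

```text
[[ 0.    -0.998  0.061]
 [-0.003  0.061  0.998]
 [-1.    -0.001 -0.003]] [0.40276575 0.29433169 0.24444223]
[ 0.0014 -0.0581 -0.3394]
```

Request:
play_rows([
  {"linear": [0,-0.008,-0.045]},
  {"linear": [0,-0.016,-0.09]},
  {"linear": [0,-0.024,-0.135]},
  {"linear": [0,-0.032,-0.18]},
  {"linear": [0,-0.04,-0.225]},
  {"linear": [0,-0.048,-0.27]},
  {"linear": [0,-0.055,-0.31]},
  {"linear": [0,-0.058,-0.339]},
  {"linear": [0,-0.058,-0.339]},
])

```text
invalid input at $.increments[0]: expected keys linear, turn
```

```bash
python3 - <<'E'
from h import *
o=readout.get_obs();print(o['position'],o['gripper_width'])
c=grab("wrist");H=np.array(c["hand_eye"]);M=rot(o['ee_rot'])
c["attitude"]=M@H[:3,:3];c["xyz"]=M@H[:3,3]+o['position']
np.savez("wrist.npz",**c);P=cloud(c);hsv=cv2.cvtColor(c["frame"],cv2.COLOR_BGR2HSV)
import glob;cv2.imwrite("pics/w1.png",c["frame"])
g=cv2.inRange(hsv,(45,120,90),(80,255,255));k,l,s,ce=cv2.connectedComponentsWithStats(g)
for i in range(1,k):
    if s[i,4]>100: print(ce[i],s[i],P[l==i].mean(0).round(4))
m=(abs(P[...,2]-.142)<.004)&(P[...,1]>-.13)&(P[...,1]<.03)&(P[...,0]<.56)
k,l,s,ce=cv2.connectedComponentsWithStats(m.astype(np.uint8))
for i in range(1,k):
    if s[i,4]>100: q=P[l==i];print("lip",ce[i],s[i],np.percentile(q,[1,50,99],axis=0).round(4).tolist())
E
```

```text
[0.40276575 0.29433169 0.24444223] 0.019239739266170584
```

View pics/w1.png

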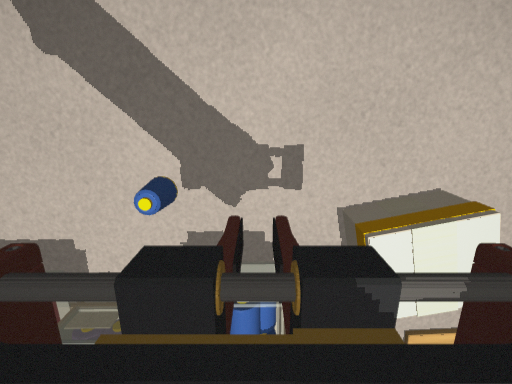

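The move was refused because rows need "turn". The wrist view faces the robot side: blue cone at (155,195), fingers still closing.

Request:
play_rows([
  {"linear": [0,-0.008,-0.045],"turn": 0},
  {"linear": [0,-0.016,-0.09],"turn": 0},
  {"linear": [0,-0.024,-0.135],"turn": 0},
  {"linear": [0,-0.032,-0.18],"turn": 0},
  {"linear": [0,-0.04,-0.225],"turn": 0},
  {"linear": [0,-0.048,-0.27],"turn": 0},
  {"linear": [0,-0.055,-0.31],"turn": 0},
  {"linear": [0,-0.058,-0.339],"turn": 0},
  {"linear": [0,-0.058,-0.339],"turn": 0},
  {"linear": [0,-0.058,-0.339],"turn": 0},
])

```text
time_s: 2.05
position: [0.4407, -0.0397, 0.2445]
ee_rot: [-1.171, 1.233, 1.172]
force: [-0.5, 0.9, -1.1]
gripper_width: 0.0003
```

Request:
play_rows([
  {"linear": [0.03,0,0],"turn": 0},
  {"linear": [0.06,0,0],"turn": 0},
  {"linear": [0.08,0,0],"turn": 0},
  {"linear": [0.096,0,0],"turn": 0},
  {"linear": [0.096,0,0],"turn": 0},
])

```text
time_s: 2.55
position: [0.4392, -0.0385, 0.1468]
ee_rot: [-1.172, 1.235, 1.177]
force: [-0.3, -0.3, 1.5]
gripper_width: 0.0003
```

Request:
play_rows([
  {"linear": [0,-0.015,-0.012],"turn": 0},
  {"linear": [0,-0.03,-0.012],"turn": 0},
  {"linear": [0,-0.038,-0.012],"turn": 0},
  {"linear": [0,-0.043,-0.012],"turn": 0},
  {"linear": [0,-0.048,-0.012],"turn": 0},
  {"linear": [0,-0.053,-0.012],"turn": 0},
  {"linear": [0,-0.058,-0.012],"turn": 0},
  {"linear": [0,-0.063,-0.012],"turn": 0},
])

```text
time_s: 3.35
position: [0.5026, -0.0556, 0.1485]
ee_rot: [-1.17, 1.233, 1.172]
force: [-2.2, 1.6, 0.5]
gripper_width: 0.0005
```

Request:
play_rows([
  {"linear": [0,-0.005,0],"turn": 0},
  {"linear": [0,-0.01,0],"turn": 0},
  {"linear": [0,-0.015,0],"turn": 0},
  {"linear": [0,-0.019,0],"turn": 0},
  {"linear": [0,-0.023,0],"turn": 0},
  {"linear": [0,-0.026,0],"turn": 0},
  {"linear": [0,-0.029,0],"turn": 0},
  {"linear": [0,-0.031,0],"turn": 0},
])

```text
time_s: 4.15
position: [0.534, -0.0577, 0.1486]
ee_rot: [-1.171, 1.233, 1.171]
force: [-2.0, 1.6, -0.4]
gripper_width: 0.0006
```

Contact is at about 2 N, which is sliding friction. The expected stop is at TCP x≈0.5425, so I'll creep.

Request:
play_rows([
  {"linear": [0,-0.002,0],"turn": 0},
  {"linear": [0,-0.004,0],"turn": 0},
  {"linear": [0,-0.005,0],"turn": 0},
  {"linear": [0,-0.006,0],"turn": 0},
])

```text
time_s: 4.55
position: [0.5398, -0.058, 0.1486]
ee_rot: [-1.171, 1.233, 1.171]
force: [-2.9, 0.4, 0.0]
gripper_width: 0.0006
```

Request:
play_rows([
  {"linear": [0,-0.001,0],"turn": 0},
  {"linear": [0,-0.002,0],"turn": 0},
  {"linear": [0,-0.002,0],"turn": 0},
])

```text
time_s: 4.85
position: [0.542, -0.0581, 0.1487]
ee_rot: [-1.171, 1.233, 1.171]
force: [-1.6, -0.0, -1.3]
gripper_width: 0.0006
```

Request:
play_rows([
  {"linear": [0,-0.001,0],"turn": 0},
  {"linear": [0,-0.002,0],"turn": 0},
  {"linear": [0,-0.002,0],"turn": 0},
])

```text
time_s: 5.15
position: [0.5425, -0.0582, 0.1486]
ee_rot: [-1.169, 1.235, 1.173]
force: [-6.7, 1.2, 4.9]
gripper_width: -0.0
```

Request:
play_rows([
  {"linear": [0,-0.001,0],"turn": 0},
  {"linear": [0,-0.002,0],"turn": 0},
  {"linear": [0,-0.002,0],"turn": 0},
])

```text
time_s: 5.45
position: [0.5426, -0.0583, 0.1483]
ee_rot: [-1.167, 1.238, 1.176]
force: [-12.3, 2.0, 9.4]
gripper_width: 0.0005
```

Firm stop at x=0.5425, as predicted. I'll back off, lift and look.

Request:
play_rows([
  {"linear": [0,0.003,0],"turn": 0},
  {"linear": [0,0.01,0],"turn": 0},
  {"linear": [0,0.03,0],"turn": 0},
  {"linear": [0,0.06,0],"turn": 0},
  {"linear": [-0.03,0.075,0],"turn": 0},
  {"linear": [-0.07,0.075,0],"turn": 0},
  {"linear": [-0.09,0.075,0],"turn": 0},
  {"linear": [-0.09,0.075,0],"turn": 0},
])

```text
time_s: 6.25
position: [0.4732, -0.0545, 0.242]
ee_rot: [-1.174, 1.227, 1.165]
force: [-0.5, 0.2, -0.6]
gripper_width: 0.0005
```

```bash
python3 - <<'E'
from h import *
o=readout.get_obs();print(o['position'],o['force']);M=rot(o['ee_rot'])
for n in("top","scene"):
    c=grab(n);P=cloud(c);f=c["frame"]
    hsv=cv2.cvtColor(f,cv2.COLOR_BGR2HSV)
    g=cv2.inRange(hsv,(45,120,90),(80,255,255));k,l,s,ce=cv2.connectedComponentsWithStats(g)
    for i in range(1,k):
        q=P[l==i].mean(0)
        if s[i,4]>8 and q[0]<.65: print(n,ce[i].round(1),s[i,4],q.round(4))
    m=(abs(P[...,2]-.139)<.006)&(P[...,0]<.62)&(P[...,0]>.45)&(abs(P[...,1])<.35)
    k,l,s,ce=cv2.connectedComponentsWithStats(m.astype(np.uint8))
    for i in range(1,k):
        if s[i,4]>60: q=P[l==i];print(n,"lip",ce[i].round(0),s[i,4],q.min(0).round(3),q.max(0).round(3))
    cr=f[90:230,150:345] if n=="top" else f[140:290,120:370]
    cv2.imwrite(f"pics/after_{n}.png",cv2.resize(cr,None,fx=3,fy=3,interpolation=cv2.INTER_CUBIC))
b=np.array([.608,-.0895,.243]);print("tool shift",(M.T@(b-readout.get_obs()['position'])).round(4))
E
```

```text
[ 0.47323145 -0.054541    0.24196522] [-0.49612087  0.20510003 -0.58744313]
top [271.2 165. ] 27 [ 0.5961 -0.0885  0.2402]
top lip [223. 177.] 162 [0.557 0.028 0.133] [0.584 0.151 0.145]
top lip [304. 193.] 149 [ 0.503 -0.277  0.134] [ 0.53  -0.161  0.145]
top lip [180. 193.] 159 [0.496 0.186 0.134] [0.522 0.305 0.145]
scene [223.  197.8] 71 [ 0.6108 -0.0873  0.1817]
scene [239.4 205.6] 9 [ 0.6109 -0.0315  0.174 ]
scene lip [206. 175.] 210 [ 0.505 -0.272  0.133] [ 0.534 -0.13   0.145]
scene lip [240. 198.] 114 [ 0.552 -0.114  0.133] [0.57  0.006 0.145]
scene lip [283. 216.] 125 [0.559 0.037 0.139] [0.579 0.156 0.145]
scene lip [336. 220.] 293 [0.497 0.177 0.133] [0.528 0.32  0.145]
scene lip [338. 235.] 65 [0.537 0.258 0.133] [0.578 0.28  0.138]
tool shift [-0.0031 -0.1385 -0.028 ]
```

View pics/after_scene.png

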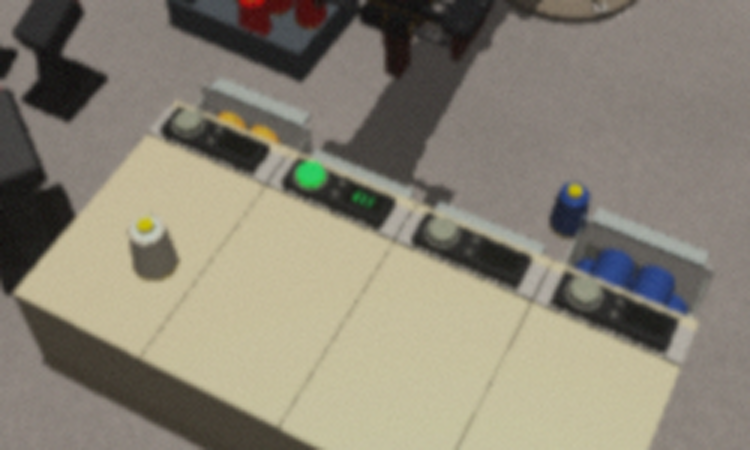

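The scene crop shows the red drawer's lip flush like the lilac one: its front edge is at x=0.552, the predicted shut value is 0.5525, and the other lips are unchanged. Now over the green button.

Request:
play_rows([
  {"linear": [0,-0.035,-0.007],"turn": 0},
  {"linear": [0,-0.07,-0.014],"turn": 0},
  {"linear": [0,-0.105,-0.021],"turn": 0},
  {"linear": [0,-0.13,-0.026],"turn": 0},
  {"linear": [0,-0.138,-0.028],"turn": 0},
  {"linear": [0,-0.138,-0.028],"turn": 0},
  {"linear": [0,-0.138,-0.028],"turn": 0},
])

```text
time_s: 7.05
position: [0.6059, -0.0894, 0.2376]
ee_rot: [-1.17, 1.235, 1.172]
force: [0.3, 0.2, -0.2]
gripper_width: 0.0007
```

Request:
play_rows([
  {"linear": [0.015,0,0],"turn": 0},
  {"linear": [0.025,0,0],"turn": 0},
  {"linear": [0.03,0,0],"turn": 0},
  {"linear": [0.03,0,0],"turn": 0},
])

```text
time_s: 7.45
position: [0.6063, -0.0892, 0.2074]
ee_rot: [-1.17, 1.235, 1.173]
force: [-0.9, -0.4, -0.7]
gripper_width: 0.0005
```

Request:
play_rows([
  {"linear": [0.001,0,0],"turn": 0},
  {"linear": [0.002,0,0],"turn": 0},
  {"linear": [0.003,0,0],"turn": 0},
  {"linear": [0.004,0,0],"turn": 0},
  {"linear": [0.005,0,0],"turn": 0},
  {"linear": [0.005,0,0],"turn": 0},
])

```text
time_s: 8.05
position: [0.6075, -0.0895, 0.2039]
ee_rot: [-1.171, 1.233, 1.17]
force: [-0.2, 0.7, 2.0]
gripper_width: 0.0004
```

Request:
play_rows([
  {"linear": [0.001,0,0],"turn": 0},
  {"linear": [0.0015,0,0],"turn": 0},
  {"linear": [0.0015,0,0],"turn": 0},
])

```text
time_s: 8.35
position: [0.6074, -0.0895, 0.2023]
ee_rot: [-1.171, 1.233, 1.171]
force: [0.0, 0.3, 3.1]
gripper_width: 0.0001
```

Request:
play_rows([
  {"linear": [0.001,0,0],"turn": 0},
  {"linear": [0.002,0,0],"turn": 0},
  {"linear": [0.002,0,0],"turn": 0},
])

```text
time_s: 8.65
position: [0.6074, -0.0895, 0.2004]
ee_rot: [-1.171, 1.233, 1.171]
force: [0.3, -0.3, 5.5]
gripper_width: 0.0003
```

Request:
play_rows([
  {"linear": [0.001,0,0],"turn": 0},
  {"linear": [0.001,0,0],"turn": 0},
  {"linear": [0.001,0,0],"turn": 0},
])

```text
time_s: 8.95
position: [0.6075, -0.0895, 0.2003]
ee_rot: [-1.171, 1.232, 1.17]
force: [-2.9, -0.1, 11.4]
gripper_width: 0.0006
```

The button has bottomed out: z stopped at 0.2003 while the force rose to 11 N. I'll release, lift and draw back.

Request:
play_rows([
  {"linear": [-0.004,0,0],"turn": 0},
  {"linear": [-0.009,0,0],"turn": 0},
  {"linear": [-0.025,0,0],"turn": 0},
  {"linear": [-0.055,0,0],"turn": 0},
  {"linear": [-0.08,0,0],"turn": 0},
  {"linear": [-0.08,0.04,0],"turn": 0},
  {"linear": [-0.08,0.085,0],"turn": 0},
  {"linear": [-0.08,0.13,0],"turn": 0},
  {"linear": [-0.08,0.15,0],"turn": 0},
  {"linear": [-0.08,0.15,0],"turn": 0},
])

```text
time_s: 9.95
position: [0.4545, -0.0818, 0.2788]
ee_rot: [-1.169, 1.234, 1.172]
force: [0.2, -0.0, 0.9]
gripper_width: 0.0005
```

```bash
python3 - <<'E'
from h import *
o=readout.get_obs();print(o['position'],o['force'],abs(o['joint_vel']).max())
c=grab("scene");P=cloud(c);f=c["frame"];b=np.load("scene.npz")["frame"]
hsv=cv2.cvtColor(f,cv2.COLOR_BGR2HSV)
g=cv2.inRange(hsv,(45,80,60),(80,255,255));k,l,s,ce=cv2.connectedComponentsWithStats(g)
for i in range(1,k):
    q=P[l==i].mean(0)
    if s[i,4]>8 and q[0]<.65: print(ce[i].round(1),s[i,4],q.round(4))
m=(abs(P[...,2]-.139)<.006)&(P[...,0]<.62)&(P[...,0]>.45)&(abs(P[...,1])<.35)
k,l,s,ce=cv2.connectedComponentsWithStats(m.astype(np.uint8))
for i in range(1,k):
    if s[i,4]>60: q=P[l==i];print("lip",ce[i].round(0),s[i,4],q.min(0).round(3),q.max(0).round(3))
cv2.imwrite("pics/final.png",cv2.resize(f[100:300,90:460],None,fx=2,fy=2,interpolation=cv2.INTER_CUBIC))
E
```

```text
[ 0.45450831 -0.0817609   0.27884223] [ 0.23785487 -0.02034883  0.86792865] 0.0825083835963546
[223.  197.8] 87 [ 0.6162 -0.0838  0.1905]
[240.3 205.9] 29 [ 0.6113 -0.0282  0.1749]
lip [206. 175.] 208 [ 0.505 -0.272  0.133] [ 0.534 -0.129  0.145]
lip [240. 198.] 113 [ 0.552 -0.114  0.135] [0.571 0.006 0.145]
lip [284. 216.] 129 [0.558 0.036 0.137] [0.577 0.156 0.145]
lip [336. 220.] 283 [0.498 0.176 0.133] [0.526 0.32  0.145]
lip [324. 229.] 62 [0.536 0.213 0.133] [0.576 0.237 0.139]
lip [338. 235.] 62 [0.536 0.259 0.133] [0.578 0.281 0.14 ]
```

View pics/final.png

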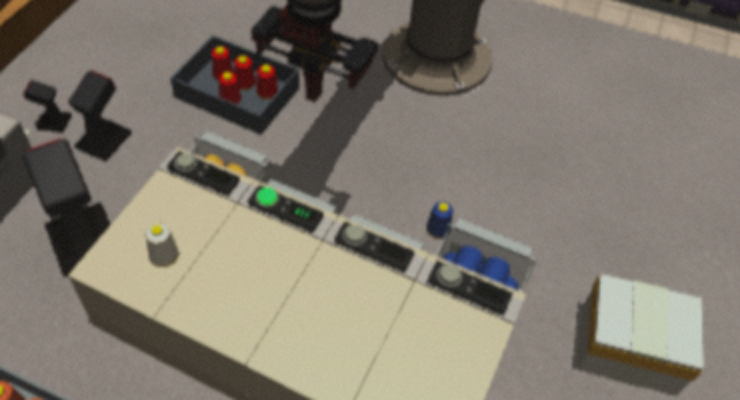

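The final view shows the red lip flush, the green cap up at crop (267,197), and the other drawers, cones, tray and carton where they were. The arm is clear.

```bash
python3 -c "
from cell import hand_in
print(hand_in())"
```

```text
the job is handed in; nothing more can be done
None
```

I pushed the red drawer home, then pressed its green confirm button until it went fully down, released it and drew back clear. The job was handed in after about 10 s of robot time.

**Drawer:** It stood about 59 mm open and slid in at 2–3 N. It stopped firmly where predicted, with a peak reading of about 12 N in the push direction. Afterwards its lip front was at x = 0.552 m, against a predicted shut position of 0.5525 m.

**Button:** It travelled about 5 mm and then stopped. The reading rose to 11 N at the bottom, somewhat more than the 4.5 N it needs. In the last picture the cap is back at its starting position.

**Everything else:** The other three drawers' lips read the same as before to within about 2 mm. The cones, tray, scanner and carton looked unmoved, which I judged by eye from the picture.

**Failed or disagreed:**
- One move call was refused because its rows lacked "turn". Nothing moved.
- The last depth reading on the cap came out at 0.1905 m instead of 0.182 m. I used a looser colour mask for it and put the difference down to edge pixels, since the cap's centre pixel had not changed.

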